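Set four optical mounts on their matching pads

TASK

Put each of the four post-mounted optics on the pad whose white figure has the shape and size of its foot: standing centred on the figure, the square and the long foot turned in line with theirs (any way round that fits). Do not tip a mount over on the way, and leave the amber solvent bottle where it stands.

Things in the scene. Friction and masses are not known exactly. Their poses are not given: they have to be found in the camera images.
- iris: Iris on a SMALL ROUND black foot, 46 mm in diameter. Head: an upright disc 36 mm in diameter and 12 mm thick, its thickness along x (flat faces at x = -6 and +6 mm); grip it across the thickness. Total height 94 mm, 0.2 kg. A post 25 to 13 mm thick joins the 10 mm thick foot to the head, whose middle is 76 mm above the underside. Origin: centre of the foot's underside, z up.
- beam_cube: Beam-splitter cube on a LARGE ROUND black foot, 76 mm in diameter. Head: a black cube of 38 mm edge with round windows, sides along x and y. Total height 95 mm, 0.35 kg. A post 25 to 13 mm thick joins the 10 mm thick foot to the head, whose middle is 76 mm above the underside. Origin: centre of the foot's underside, z up.
- mirror: Mirror mount on a SQUARE black foot, 58 mm by 58 mm, sides along x and y. Head: an upright square frame 40 mm wide (y), 40 mm high, 14 mm thick (x), mirror on the -x face, two screws at the back reaching x = 23 mm; grip it across the 40 mm. Total height 96 mm, 0.28 kg. A post 25 to 13 mm thick joins the 10 mm thick foot to the head, whose middle is 76 mm above the underside. Origin: centre of the foot's underside, z up.
- laser: Laser module on a LONG RECTANGULAR black foot, 90 mm along x, 34 mm along y. Head: a black clamp block 30 mm (x) by 34 mm (y) by 34 mm high holding a steel tube 24 mm in diameter and 80 mm long along x; grip the block across its 34 mm (y). Total height 93 mm, 0.32 kg. A post 25 to 13 mm thick joins the 10 mm thick foot to the head, whose middle is 76 mm above the underside. Origin: centre of the foot's underside, z up.
- pad_disc_small: Pad with a small round figure, 52 mm in diameter (68 mm with border). Fixed flat on the table, 4 mm thick: a white figure with an 8 mm black rubber border, the figure 3 mm larger all round than the foot it is meant for. Origin: centre of the underside, z up, so a foot stands 4 mm above the origin.
- pad_disc_large: Pad with a large round figure, 82 mm in diameter (98 mm with border). Fixed flat on the table, 4 mm thick: a white figure with an 8 mm black rubber border, the figure 3 mm larger all round than the foot it is meant for. Origin: centre of the underside, z up, so a foot stands 4 mm above the origin.
- pad_square: Pad with a square figure, 64 mm by 64 mm (80 mm with border), sides along x and y. Fixed flat on the table, 4 mm thick: a white figure with an 8 mm black rubber border, the figure 3 mm larger all round than the foot it is meant for. Origin: centre of the underside, z up, so a foot stands 4 mm above the origin.
- pad_long: Pad with a long rectangular figure, 96 mm along x by 40 mm along y (112 mm by 56 mm with border). Fixed flat on the table, 4 mm thick: a white figure with an 8 mm black rubber border, the figure 3 mm larger all round than the foot it is meant for. Origin: centre of the underside, z up, so a foot stands 4 mm above the origin.
- solvent_bottle: Solvent bottle of amber glass standing among the mounts, 38 mm in diameter, 85 mm high; must stay where it is. Loose, 0.11 kg. Origin: centre of its underside. Apart from the things listed, only low parts (up to 30 mm high) lie among the mounts and pads.
There are look-alikes about, which are no part of the job. What is shaped like the iris but red, turquoise or yellow is not meant.

How it is judged:
At the end, for the whole second after the job is handed in: Each mount stands upright (0.08 rad), released and still on its own pad, centred within 12 mm, foot 1 to 8 mm above the pad's underside; square and long feet in line with their figures within 0.2 rad (half turns, for the square quarter turns, count alike); bottle upright, within 20 mm of its start (horizontal distance between iris and pad_disc_small below 0.012 m and z of iris in the frame of pad_disc_small between 0.001 and 0.008 m and angle between each of iris, beam_cube, mirror, laser's own z axis and vertical below 0.08 rad and linear speed of each of iris, beam_cube, mirror, laser below 0.02 m/s and angular speed of each of iris, beam_cube, mirror, laser below 0.1 rad/s and horizontal distance between beam_cube and pad_disc_large below 0.012 m and z of beam_cube in the frame of pad_disc_large between 0.001 and 0.008 m and horizontal distance between mirror and pad_square below 0.012 m and z of mirror in the frame of pad_square between 0.001 and 0.008 m and (angle between the x axis of mirror and the x axis of pad_square, either way round below 0.2 rad or angle between the x axis of mirror and the y axis of pad_square, either way round below 0.2 rad) and horizontal distance between laser and pad_long below 0.012 m and z of laser in the frame of pad_long between 0.001 and 0.008 m and angle between the x axis of laser and the x axis of pad_long, either way round below 0.2 rad and distance of solvent_bottle from where it was at the start of the episode below 0.02 m and angle between solvent_bottle's own z axis and vertical below 0.1 rad); the robot touches nothing.
It fails at once if the iris mount is tipped over (more than 30 degrees) (angle between iris's own z axis and vertical above 0.52 rad).
It fails at once if the beam cube mount is tipped over (more than 30 degrees) (angle between beam_cube's own z axis and vertical above 0.52 rad).
It fails at once if the mirror mount is tipped over (more than 30 degrees) (angle between mirror's own z axis and vertical above 0.52 rad).
It fails at once if the laser mount is tipped over (more than 30 degrees) (angle between laser's own z axis and vertical above 0.52 rad).
It fails at once if the solvent bottle is shifted by more than 20 mm or tipped (distance of solvent_bottle from where it was at the start of the episode above 0.02 m or angle between solvent_bottle's own z axis and vertical above 0.3 rad).
It also fails if it takes over 115 s, if anything falls off the work surface, if the arm or the gripper's body presses on something with over 40 N, if the wrist force passes 120 N, or if a joint passes its speed limit or range.

ROBOT

A 6-joint arm with a two-finger parallel gripper is mounted at the origin on the work surface. World frame = base frame: x ahead of the robot, y to its left, z up, the work surface at z = 0. Lengths are in m, angles in rad, forces in N, time in s.
With the tool pointing down it reaches from about 0.3 to 0.75 m from the base axis. Payload 8.5 kg.
Tool frame: the origin (TCP) lies at the very end of the fingers, on their centre line; the grasp point (between the pads) lies manip.pinch_z behind it (manip.pinch_z is the distance from the TCP to the grasp point, in m); z points along the fingers, y is the direction in which the jaws open and shut (so a half turn about z gives the same grasp; the last joint's range is limited). The gripper opens to 85 mm and grips with 20 to 120 N. Pads are 22 mm wide; open, the fingers measure 114 mm over their backs; the gripper's body (76 mm by 85 mm) begins 54 mm behind the grasp point. The pads swing forward as they close: fully open they stand 13 mm farther back than shut.
Start: joints at [1.11, 0.381, 1.297, -0, 1.464, -0.215], TCP at [0.134, 0.533, 0.231] pointing down, gripper open.
Joint ranges: [-3.11, 3.11], [-0.89, 2.33], [0.22, 2.48], [-1.42, 4.56], [0.17, 2.85], [-2.88, 2.88]. Speed limits (rad/s): [2.39, 2.39, 3.14, 3.14, 3.14, 3.14].

INTERFACE

Orientations are given as a unit quaternion [x, y, z, w].
In Python, from rig import manip gives the robot as it stands. The module is installed in compiled form; this text tells all that it offers.
- The arm moves only by the tool carry_out, never from a script. Its argument "commands" is text: rows parted by semicolons, each of 7 numbers parted by spaces: the turn, a rotation vector about the tool's x, y, z in rad, then the shift along the tool's x, y, z in m, then the finger opening in m, from 0 to 0.0854. A call has 1 to 5 rows; each row is the pose to reach, as a shift and turn from the pose commanded when the call began, along the tool's axes at that moment; what a row does not reach only later rows make up. A row lasts 1/10 s, in which the tool goes at most 50 mm and 8.59 degrees, less where a joint would pass 70% of its speed; a pose out of reach is approached as far as the arm can. A call with a gripper value outside its range is refused whole. The fingers move at their own pace and stop on an object; "newtons" is the grip in N (left out, the last holds). Time passes only in rows, so rows that repeat a pose let the fingers close. It gives the time, the measured TCP pose, the force and the opening at its end, in the units of the state.
- manip.state(): the state, without advancing time (a new reading comes with each control period).
- manip.get_image(name): name is "side" or "top"; returns the picture (420x560x3 uint8, blue, green, red); there is no depth.
- manip.camera_info(name): a dict with "camera_matrix" (3x3 intrinsics, pixels), "k1" (the pictures are not rectified: a ray, as slopes to the right and down, at radius r is drawn at 1 + k1 r^2 times it, then the intrinsics apply), "R" (3x3) and "t" (3): a world point X has camera coordinates R X + t. Camera axes: x right, y down, z forward; pixel columns grow to the right and rows downward; lengths in m; the calibration is good to about 2 mm. A picture is of the moment at which its call begins. camera_info takes no time and is no camera call.
- manip.hand_in(): hands the job in, once; it reports no verdict.
The state is a dict: "time": time; "q": joint angles; "qvel": joint speeds; "joint_torque": joint torques, N m; "position": TCP position; "orientation": TCP orientation; "wrist_force": force on the tool from outside, world axes, zero at the start; "ft_torque": the same for the moment, N m; "gripper_width": finger opening in m.
Only numpy, scipy, OpenCV 4.12 (cv2) and the standard library are available. Lean on these libraries where they do the work, as an engineer would, in place of code of your own. Each camera call takes 0.05 s, during which the arm holds its last target. There are 200 camera calls.

## Working session

There is one attempt and no reset: what is moved stays moved. The work goes in short steps, Python scripts to look and compute and a tool call to move; the robot and the scene stay as the last step left them, time stands still between calls to the robot, and variables do not carry over. Pictures are saved under pics/ and viewed, about 12 in all and at most 16, crops included, and the job is handed in when it is done.

Besides the shell and the picture viewer there is one more tool, called as name(argument=value, ...), one argument or row to a line, values as JSON. carry_out: Moves the arm, as the interface text tells. Its arguments: {"type":"object","properties":{"commands":{"type":"string"},"newtons":{"type":"number"}},"required":["commands"]}

```bash
mkdir -p pics
cat > h.py <<'E'
from rig import manip
import numpy as np, cv2
np.set_printoptions(precision=4,suppress=True)
def cam(n):
    c=manip.camera_info(n); return np.array(c["camera_matrix"]),c["k1"],np.array(c["R"]),np.array(c["t"])
def ray(n,u,v):
    K,k1,R,t=cam(n)
    s=cv2.undistortPoints(np.array([[[u,v]]],float),K,np.array([k1,0,0,0.]))[0,0]
    return -R.T@t, R.T@np.array([s[0],s[1],1.])
def plane(n,u,v,z):
    o,d=ray(n,u,v); return o+d*(z-o[2])/d[2]
def proj(n,X):
    K,k1,R,t=cam(n)
    return cv2.projectPoints(np.array(X,float).reshape(-1,1,3),cv2.Rodrigues(R)[0],t,K,np.array([k1,0,0,0.]))[0].reshape(-1,2)
def snap(n,f):
    im=manip.get_image(n); cv2.imwrite('pics/'+f,im); return im
E
python3 - <<'E'
from h import *
for n in("top","side"):
    snap(n,n+"0.png"); K,k1,R,t=cam(n); print(n,K,k1,-R.T@t,R[2])
s=manip.state(); print(s,manip.pinch_z)
E
```

```text
top [[442.4058   0.     281.3273]
 [  0.     442.4058 207.6869]
 [  0.       0.       1.    ]] 0.039891477575446234 [0.301  0.008  1.0573] [ 0.1749 -0.003  -0.9846]
side [[413.4499   0.     277.7449]
 [  0.     413.4499 214.2248]
 [  0.       0.       1.    ]] -0.1011414573299215 [ 0.0489 -0.7356  0.9198] [ 0.3439  0.6141 -0.7103]
{'time': 0.1, 'q': array([ 1.1097,  0.3811,  1.2981,  0.    ,  1.4636, -0.2153]), 'qvel': array([ 0.0005, -0.0025, -0.0013, -0.0002, -0.0012, -0.0012]), 'joint_torque': array([  0.0035, -44.9222, -23.1657,  -0.0002,   0.0036,  -0.    ]), 'position': array([0.1337, 0.5332, 0.2308]), 'orientation': array([ 0.1226,  0.9925, -0.0006, -0.0002]), 'wrist_force': array([-0.4211, -0.3302,  0.6465]), 'ft_torque': array([ 0.0166,  0.048 , -0.0121]), 'gripper_width': 0.08494952963305782} 0.0187
```

View pics/top0.png

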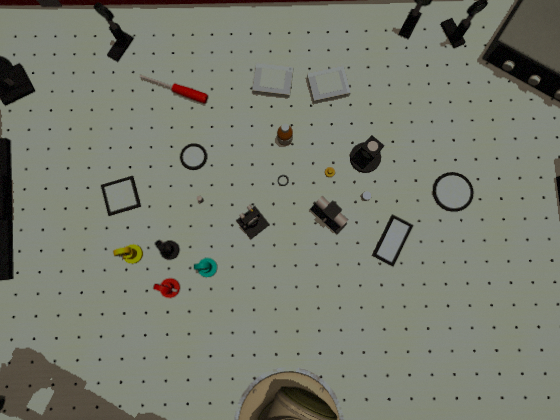

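View pics/side0.png

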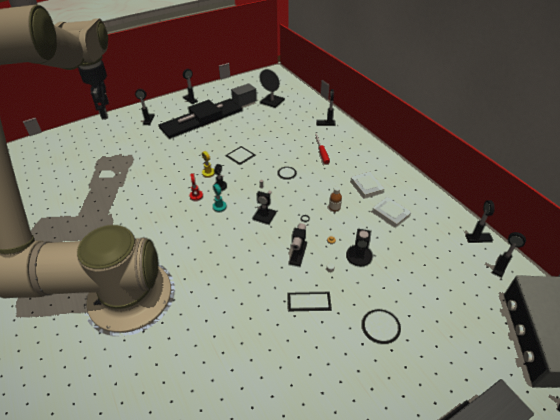

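Top view (up = +x, left = +y): the pads are the small disc (193,156), square (121,195), long (393,240) and large disc (453,192). The black iris is at (167,249), mirror (252,221), laser (328,214), cube (367,155) and bottle (285,134).

Run:
```python
from h import *
im=cv2.imread('pics/top0.png'); 
hsv=cv2.cvtColor(im,cv2.COLOR_BGR2HSV)
blk=(hsv[...,2]<70).astype(np.uint8)*255
# pads: inner contours (holes) of black
cs,h=cv2.findContours(blk,cv2.RETR_CCOMP,cv2.CHAIN_APPROX_NONE)
for n,(u,v) in dict(small=(193,156),square=(121,195),long=(393,240),large=(453,192)).items():
    for c,hh in zip(cs,h[0]):
        if hh[3]<0 and cv2.pointPolygonTest(c,(u,v),False)>0 and cv2.contourArea(c)<6000:
            P=np.array([plane("top",*p[0],0.004)[:2] for p in c])
            r=cv2.minAreaRect((P*1000).astype(np.float32)); print(n,np.array(r[0]),np.array(r[1]),r[2])
# feet: outlines
for n,(u,v) in dict(iris=(167,249),mirror=(252,221),laser=(328,214),cube=(367,155),bottle=(285,134)).items():
    print(n,plane("top",u,v,0.01))
t=[]
for (u,v) in((167,249),(252,221),(328,214),(367,155)):
    t.append(cv2.resize(im[v-32:v+32,u-40:u+40],None,fx=5,fy=5,interpolation=cv2.INTER_CUBIC)[:300])
m=np.vstack([np.hstack(t[:2]),np.hstack(t[2:])])
cv2.imwrite('pics/crop1.png',cv2.convertScaleAbs(m,alpha=1.6,beta=10)[:600])
si=cv2.imread('pics/side0.png');t=[]
for (u,v) in((219,178),(264,205),(298,243),(361,245)):
    t.append(cv2.resize(si[v-30:v+30,u-40:u+40],None,fx=5,fy=5,interpolation=cv2.INTER_CUBIC))
m=np.vstack([np.hstack(t[:2]),np.hstack(t[2:])])
cv2.imwrite('pics/crop2.png',cv2.convertScaleAbs(m,alpha=1.6,beta=10))
```

```text
small [621.1924 219.5014] [64.2625 63.8219] 88.86074829101562
square [526.9598 392.9315] [80.478  80.4268] 16.11825942993164
long [ 404.4027 -256.9064] [ 56.1836 111.5854] 60.554046630859375
large [ 518.3525 -409.33  ] [96.0175 97.2841] 12.967549324035645
iris [0.3941 0.2765 0.01  ]
mirror [0.4563 0.0756 0.01  ]
laser [ 0.4692 -0.1068  0.01  ]
cube [ 0.6136 -0.2081  0.01  ]
bottle [ 0.6721 -0.0084  0.01  ]
```

View pics/crop1.png

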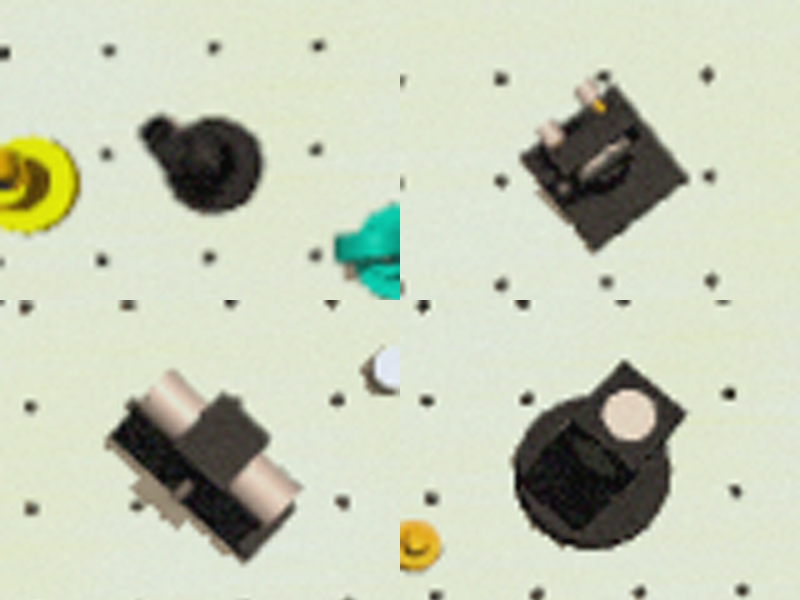

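View pics/crop2.png

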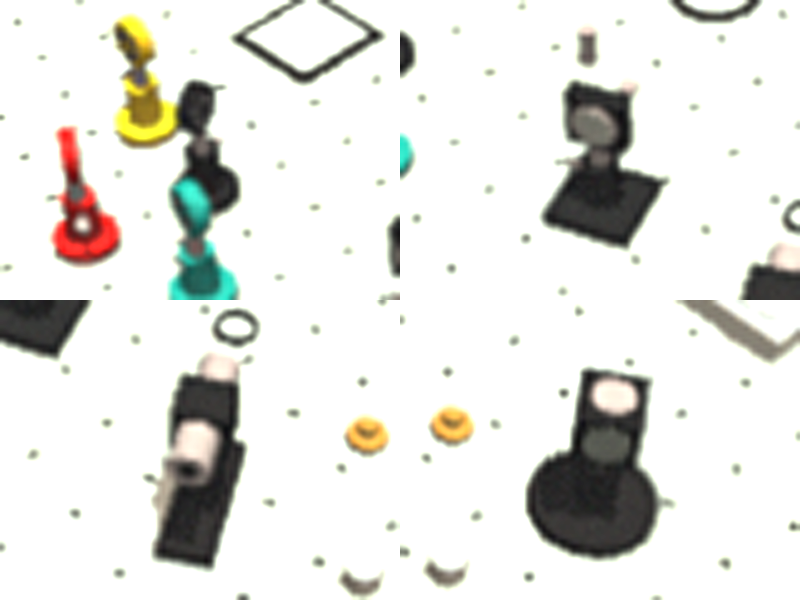

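Crop 1 shows the iris foot circle near tile (212,165) with its head to the upper left. It also shows the mirror's square foot with the screws at the upper left, the laser foot running down to the right, and the cube's diamond head top at the upper right of its foot. Crop 2 shows the iris partly behind the turquoise look-alike. Next I measure the feet and yaws from the contours, with a contrast-stretched look at the iris.

```bash
cat >> h.py <<'E'
def tile(n,u0,v0,pts,z,f=5.,du=40,dv=32):
    return np.array([plane(n,u0-du+(x+.5)/f-.5,v0-dv+(y+.5)/f-.5,z)[:2]*1000 for x,y in pts])
E
python3 - <<'E'
from h import *
ang=lambda d:np.degrees(np.arctan2(d[1],d[0]))
m=tile("top",252,221,[(210,85),(288,180),(195,250),(120,155)],.01)
print("mirror",m.mean(0),[np.linalg.norm(m[i]-m[i-1]) for i in range(4)],[ang(m[i]-m[i-1])%90 for i in range(4)])
l=tile("top",328,214,[(107,142),(242,262),(297,210)],.01)
print("laser c",(l[0]+l[2])/2,[np.linalg.norm(l[i]-l[i+1]) for i in(0,1)],[ang(l[i+1]-l[i])%180 for i in(0,1)])
l=tile("top",328,214,[(170,85),(285,195)],.076); print(" tube",ang(l[1]-l[0])%180,np.linalg.norm(l[1]-l[0]), l.mean(0))
l=tile("top",328,214,[(188,138),(228,95),(270,138),(230,180)],.093); print(" block",l.mean(0),[np.linalg.norm(l[i]-l[i-1]) for i in range(4)],[ang(l[i]-l[i-1])%90 for i in range(4)])
c=tile("top",367,155,[(225,60),(286,112)],.095);print("cube head edge",np.linalg.norm(c[1]-c[0]),ang(c[1]-c[0])%90)
c=tile("top",367,155,[(228,115)],.095);print("cube top window",c)
c=tile("top",367,155,[(114,172),(270,172),(192,250)],.01);print("cube foot",c, (c[0]+c[1])/2)
c=tile("top",167,249,[(212,213),(262,165),(212,165)],.01);print("iris",c)
im=cv2.imread('pics/top0.png')[228:264,140:188]
im=cv2.resize(im,None,fx=16,fy=16,interpolation=cv2.INTER_CUBIC)
cv2.imwrite('pics/iris.png',cv2.convertScaleAbs(im,alpha=3.5,beta=-30))
E
```

```text
mirror [453.785   74.9994] [np.float64(54.579472462479416), np.float64(59.60853498347923), np.float64(55.3018581417365), np.float64(58.3689327860417)] [np.float64(37.31973560780623), np.float64(38.03988779977172), np.float64(36.04019647006049), np.float64(37.35959458177538)]
laser c [ 462.5126 -106.3361] [np.float64(85.94033523055742), np.float64(36.59431044206431)] [np.float64(46.38449310515068), np.float64(131.73346406192746)]
 tube 43.97545708476645 71.33576997965017 [ 468.5313 -111.2743]
 block [ 466.538  -110.0309] [np.float64(26.135087182501092), np.float64(26.485409345974112), np.float64(26.544064578908188), np.float64(26.054042838787286)] [np.float64(42.76882275845881), np.float64(45.72465545851283), np.float64(41.87554505013233), np.float64(44.88044613047458)]
cube head edge 36.276859539900535 45.99384035806867
cube top window [[ 609.8933 -203.4166]]
cube foot [[ 609.5076 -164.7908]
 [ 607.6765 -240.944 ]
 [ 569.3007 -200.7901]] [ 608.5921 -202.8674]
iris [[370.0641 271.2459]
 [392.0285 248.3164]
 [392.5896 271.7949]]
```

View pics/iris.png

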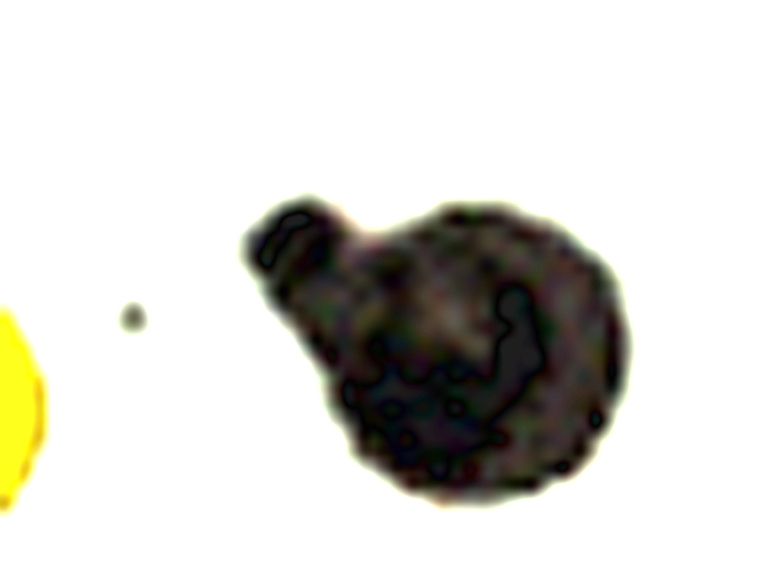

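The iris foot is at about (392,272) mm. Its head bar ends at (280,225) in this crop, so its thickness axis runs at about -50° in the world frame. I'll write a small planner that converts world targets to tool-frame numbers.

```bash
cat > plan.py <<'E'
from h import *
import sys, math
from scipy.spatial.transform import Rotation as Ro
# args: x,y,z(mm),phi(deg of tool y) ; prints a tool-frame row for each leg
def plan(T):
    s=manip.state(); p=np.array(s["position"])*1000; R=Ro.from_quat(s["orientation"]).as_matrix()
    f=np.degrees(math.atan2(R[1,1],R[0,1])); print("t %.2f"%s["time"],p,"phi %.1f q6 %.2f w %.4f"%(f,s["q"][5],s["gripper_width"]),"F",s["wrist_force"])
    for x,y,z,phi in T:
        a=math.radians(f); ty=np.array([math.cos(a),math.sin(a),0]); tz=np.array([0,0,-1.]); tx=np.cross(ty,tz)
        d=np.array([x,y,z])-p; d=np.round(d@np.array([tx,ty,tz]).T); w=round(-math.radians(phi-f),2)
        print("rz %.2f  d %s mm  dist %.0f rows>=%.1f"%(w,d,np.linalg.norm(d),max(np.linalg.norm(d)/50,abs(w)/.15)))
        p=p+d@np.array([tx,ty,tz]); f-=math.degrees(w)
plan([tuple(map(float,a.split(','))) for a in sys.argv[1:]])
E
python3 plan.py 263,402,200,103 392,272,180,130 392,272,57,130
```

```text
t 0.10 [133.7191 533.247  230.7839] phi 75.9 q6 -0.22 w 0.0849 F [-0.4211 -0.3302  0.6465]
rz -0.47  d [-157.  -96.   31.] mm  dist 187 rows>=3.7
rz -0.47  d [ -97. -155.   20.] mm  dist 184 rows>=3.7
rz -0.00  d [ -0.  -0. 123.] mm  dist 123 rows>=2.5
```

carry_out(
  commands="0 0 -0.15 -0.04 -0.025 0.008 0.045; 0 0 -0.30 -0.08 -0.05 0.016 0.045; 0 0 -0.40 -0.12 -0.075 0.024 0.045; 0 0 -0.47 -0.157 -0.096 0.031 0.045; 0 0 -0.47 -0.157 -0.096 0.031 0.045",
  newtons=40,
)

```text
time: 0.6
position: [0.2656, 0.3988, 0.1992]
orientation: [-0.11, 0.994, -0.001, -0.001]
wrist_force: [-0.8, 0.2, -0.5]
gripper_width: 0.0451
```

carry_out(
  commands="0 0 -0.15 -0.025 -0.04 0.005 0.045; 0 0 -0.30 -0.05 -0.08 0.01 0.045; 0 0 -0.40 -0.075 -0.12 0.015 0.045; 0 0 -0.47 -0.097 -0.155 0.02 0.045; 0 0 -0.47 -0.097 -0.155 0.02 0.045",
)

```text
time: 1.1
position: [0.3945, 0.2699, 0.1796]
orientation: [-0.339, 0.941, -0.0, -0.0]
wrist_force: [-0.9, 0.2, 0.6]
gripper_width: 0.0447
```

```bash
python3 plan.py 392,272,180,130 392,272,57,130
python3 - <<'E'
from h import *
t=snap("top","t1.png")[220:280,120:200]; s=snap("side","s1.png")[145:205,180:260]
cv2.imwrite('pics/a1.png',cv2.convertScaleAbs(np.hstack([cv2.resize(i,None,fx=5,fy=5,interpolation=cv2.INTER_CUBIC) for i in(t,s)]),alpha=1.8))
E
```

```text
t 1.10 [394.478  269.8823 179.5817] phi 129.6 q6 -1.91 w 0.0447 F [-0.8639  0.2033  0.5723]
rz -0.01  d [ 1.  3. -0.] mm  dist 3 rows>=0.1
rz 0.00  d [ -0.   0. 123.] mm  dist 123 rows>=2.5
```

View pics/a1.png

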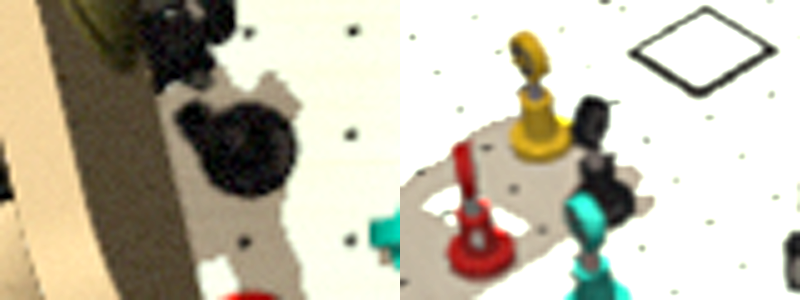

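Left half (top view) shows the iris foot at (247,148) with the arm shadow nearby. Right half (side view) shows its head at (592,118), still untouched. Descending to grip.

carry_out(
  commands="0 0 0 0.001 0.003 0.04 0.045; 0 0 0 0.001 0.003 0.08 0.045; 0 0 0 0.001 0.003 0.11 0.045; 0 0 0 0.001 0.003 0.122 0.045; 0 0 0 0.001 0.003 0.122 0.045",
)

```text
time: 1.7
position: [0.3872, 0.2752, 0.0571]
orientation: [-0.341, 0.94, 0.0, -0.002]
wrist_force: [0.3, 0.3, -0.0]
gripper_width: 0.0448
```

carry_out(
  commands="0 0 0 0 0 0 0.03; 0 0 0 0 0 0 0.02; 0 0 0 0 0 0 0.012; 0 0 0 0 0 0 0.0; 0 0 0 0 0 0 0.0",
)

```text
time: 2.2
position: [0.3895, 0.2745, 0.0593]
orientation: [-0.34, 0.94, 0.0, 0.001]
wrist_force: [-0.6, 0.3, 7.1]
gripper_width: 0.0113
```

```bash
python3 plan.py 392,272,180,130
python3 - <<'E'
from h import *
t=snap("top","t2.png")[220:280,120:200]; s=snap("side","s2.png")[145:205,180:260]
cv2.imwrite('pics/a2.png',cv2.convertScaleAbs(np.hstack([cv2.resize(i,None,fx=5,fy=5,interpolation=cv2.INTER_CUBIC) for i in(t,s)]),alpha=1.8))
E
```

```text
t 2.20 [389.4864 274.5203  59.2625] phi 129.8 q6 -1.90 w 0.0113 F [-0.6362  0.2578  7.1229]
rz -0.00  d [  -0.   -4. -121.] mm  dist 121 rows>=2.4
```

View pics/a2.png

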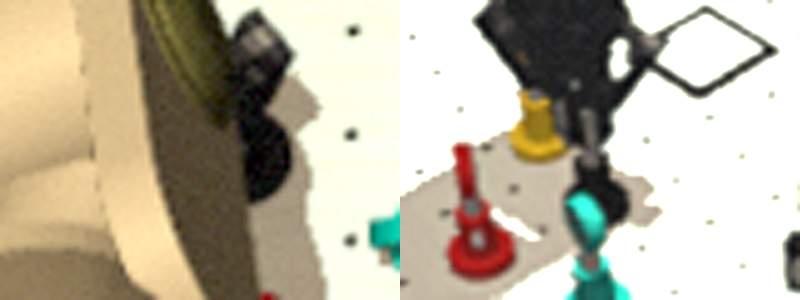

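The width is 11.3 mm, so the iris is gripped; the right half shows the finger at (590,130) on its head. Lift and carry.

carry_out(
  commands="0 0 0 0 0 -0.03 0; 0 0 0 0 0 -0.07 0; 0 0 0 0 0 -0.11 0; 0 0 0 0 0 -0.125 0; 0 0 0 0 0 -0.125 0",
)

```text
time: 2.8
position: [0.3897, 0.2745, 0.1853]
orientation: [-0.34, 0.94, 0.0, 0.002]
wrist_force: [0.0, 0.4, -2.2]
gripper_width: 0.0115
```

```bash
python3 plan.py 500,247,180,130 621,220,180,130 621,220,64,130
```

```text
t 2.80 [389.7007 274.4914 185.3246] phi 129.8 q6 -1.90 w 0.0115 F [ 0.0438  0.3835 -2.1573]
rz -0.00  d [-67. -92.   5.] mm  dist 114 rows>=2.3
rz -0.00  d [-76. -98.   0.] mm  dist 124 rows>=2.5
rz -0.00  d [  0.   0. 116.] mm  dist 116 rows>=2.3
```

carry_out(
  commands="0 0 0 -0.025 -0.033 0 0; 0 0 0 -0.05 -0.066 0 0; 0 0 0 -0.075 -0.1 0 0; 0 0 0 -0.1 -0.133 0 0; 0 0 0 -0.12 -0.16 0.005 0",
)

```text
time: 3.3
position: [0.5853, 0.2271, 0.1765]
orientation: [-0.34, 0.941, 0.0, -0.001]
wrist_force: [0.2, 0.8, -1.6]
gripper_width: 0.0116
```

carry_out(
  commands="0 0 0 -0.015 -0.02 0 0; 0 0 0 -0.023 -0.03 0 0; 0 0 0 -0.023 -0.03 0 0; 0 0 0 -0.023 -0.03 0 0",
)

```text
time: 3.7
position: [0.6197, 0.2197, 0.1767]
orientation: [-0.34, 0.94, 0.0, -0.001]
wrist_force: [-0.9, -0.8, -1.7]
gripper_width: 0.0112
```

```bash
python3 plan.py 621,220,120,130 621,220,64,130
```

```text
t 3.70 [619.6646 219.7331 176.722 ] phi 129.8 q6 -2.10 w 0.0112 F [-0.8897 -0.7644 -1.6511]
rz -0.00  d [-1. -1. 57.] mm  dist 57 rows>=1.1
rz -0.00  d [-0.  0. 56.] mm  dist 56 rows>=1.1
```

carry_out(
  commands="0 0 0 -0.001 -0.001 0.04 0; 0 0 0 -0.001 -0.001 0.08 0; 0 0 0 -0.001 -0.001 0.1 0; 0 0 0 -0.001 -0.001 0.108 0; 0 0 0 -0.001 -0.001 0.108 0",
)

```text
time: 4.2
position: [0.6211, 0.2199, 0.0698]
orientation: [-0.34, 0.94, 0.0, -0.001]
wrist_force: [1.2, -0.2, -1.5]
gripper_width: 0.0116
```

```bash
python3 plan.py 621,220,64,130
python3 - <<'E'
from h import *
t=snap("top","t3.png")[126:186,153:233]; s=snap("side","s3.png")[140:200,247:327]
cv2.imwrite('pics/a3.png',cv2.convertScaleAbs(np.hstack([cv2.resize(i,None,fx=5,fy=5,interpolation=cv2.INTER_CUBIC) for i in(t,s)]),alpha=1.8))
E
```

```text
t 4.20 [621.0758 219.8704  69.8031] phi 129.8 q6 -2.10 w 0.0116 F [ 1.1616 -0.1604 -1.525 ]
rz -0.00  d [-0.  0.  6.] mm  dist 6 rows>=0.1
```

View pics/a3.png

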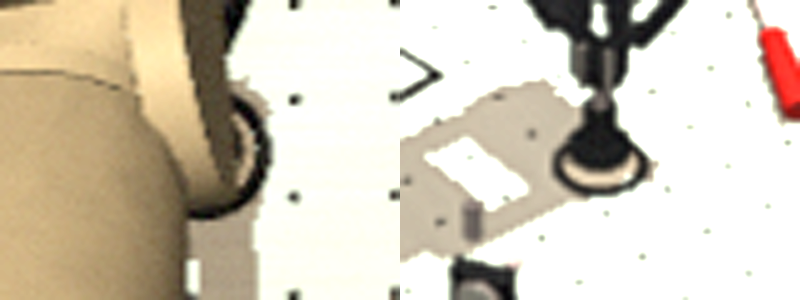

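Right half (side view) shows the iris foot at (600,150), hovering over the pad ring at (600,165) and centred left to right. Lower until contact, then release.

carry_out(
  commands="0 0 0 0 0 0.003 0; 0 0 0 0 0 0.005 0; 0 0 0 0 0 0.006 0; 0 0 0 0 0 0.006 0",
)

```text
time: 4.7
position: [0.6219, 0.2196, 0.0643]
orientation: [-0.34, 0.94, -0.0, 0.0]
wrist_force: [-0.7, -0.1, -1.9]
gripper_width: 0.0115
```

```bash
python3 plan.py 621,220,64,130
python3 - <<'E'
from h import *
s=snap("side","s4.png")[140:200,247:327]
cv2.imwrite('pics/a4.png',cv2.convertScaleAbs(cv2.resize(s,None,fx=5,fy=5,interpolation=cv2.INTER_CUBIC),alpha=1.8))
E
```

```text
t 4.70 [621.9427 219.5704  64.3494] phi 129.8 q6 -2.10 w 0.0115 F [-0.7049 -0.073  -1.8913]
rz -0.00  d [0. 1. 0.] mm  dist 1 rows>=0.0
```

carry_out(
  commands="0 0 0 0 0 0.001 0; 0 0 0 0 0 0.002 0; 0 0 0 0 0 0.002 0",
)

```text
time: 5.05
position: [0.6222, 0.2196, 0.0634]
orientation: [-0.34, 0.94, -0.0, 0.001]
wrist_force: [-2.1, -0.7, 5.0]
gripper_width: 0.0115
```

carry_out(
  commands="0 0 0 0 0 0 0.02; 0 0 0 0 0 0 0.035; 0 0 0 0 0 0 0.045; 0 0 0 0 0 0 0.045; 0 0 0 0 0 0 0.045",
)

```text
time: 5.55
position: [0.622, 0.2196, 0.0622]
orientation: [-0.34, 0.94, -0.0, -0.0]
wrist_force: [0.3, -0.0, -0.6]
gripper_width: 0.0451
```

carry_out(
  commands="0 0 0 0 0 -0.02 0.045; 0 0 0 0 0 -0.06 0.045; 0 0 0 0 0 -0.1 0.045; 0 0 0 0 0 -0.12 0.06; 0 0 0 0 0 -0.12 0.06",
)

```text
time: 6.05
position: [0.6231, 0.2198, 0.1859]
orientation: [-0.34, 0.94, -0.001, 0.003]
wrist_force: [-0.1, -0.8, 0.3]
gripper_width: 0.0601
```

```bash
python3 plan.py 540,150,180,128 454,75,180,127 454,75,57,127
```

```text
t 6.05 [623.0781 219.8249 185.9409] phi 129.8 q6 -2.10 w 0.0601 F [-0.1201 -0.7515  0.3278]
rz 0.03  d [109.  -1.   6.] mm  dist 109 rows>=2.2
rz 0.02  d [113.  -6.  -0.] mm  dist 113 rows>=2.3
rz -0.00  d [  0.   0. 123.] mm  dist 123 rows>=2.5
```

carry_out(
  commands="0 0 0.05 0.045 -0.001 0 0.06; 0 0 0.05 0.09 -0.003 0 0.06; 0 0 0.05 0.135 -0.004 0.005 0.06; 0 0 0.05 0.18 -0.006 0.006 0.06; 0 0 0.05 0.222 -0.007 0.006 0.06",
)

```text
time: 6.55
position: [0.4535, 0.0713, 0.175]
orientation: [-0.317, 0.949, 0.0, -0.001]
wrist_force: [0.2, -0.2, 0.1]
gripper_width: 0.06
```

carry_out(
  commands="0 0 0 0 0 0 0.06; 0 0 0 0 0 0 0.06",
)

```text
time: 6.75
position: [0.4554, 0.0719, 0.1759]
orientation: [-0.316, 0.949, 0.0, -0.0]
wrist_force: [0.3, -0.3, 0.4]
gripper_width: 0.0597
```

```bash
python3 plan.py 454,75,180,127 454,75,57,127
python3 - <<'E'
from h import *
t=snap("top","t5.png"); s=snap("side","s5.png")
k=lambda i,u,v:cv2.resize(i[v-30:v+30,u-40:u+40],None,fx=5,fy=5,interpolation=cv2.INTER_CUBIC)
cv2.imwrite('pics/a5.png',cv2.convertScaleAbs(np.vstack([np.hstack([k(t,193,156),k(s,287,170)]),np.hstack([k(t,252,221),k(s,264,205)])]),alpha=1.8))
E
```

```text
t 6.75 [455.4484  71.8542 175.9013] phi 126.8 q6 -2.32 w 0.0597 F [ 0.2816 -0.3437  0.3599]
rz -0.00  d [-1.  3. -4.] mm  dist 5 rows>=0.1
rz -0.00  d [  0.   0. 123.] mm  dist 123 rows>=2.5
```

View pics/a5.png

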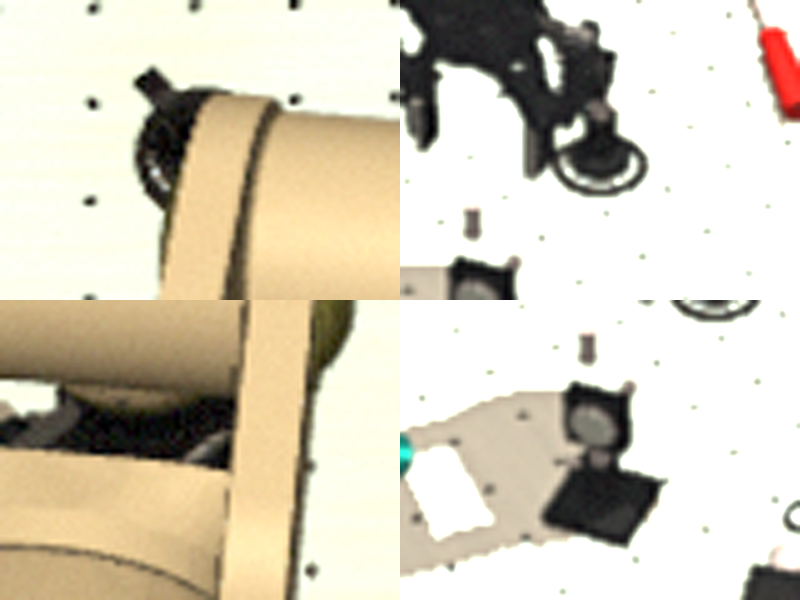

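The iris stands centred on its disc (upper right tile, ring around the foot at (600,165)). The mirror is at lower right and untouched. Descend and grip it.

carry_out(
  commands="0 0 0 -0.001 0.003 0.03 0.062; 0 0 0 -0.001 0.003 0.07 0.062; 0 0 0 -0.001 0.003 0.105 0.062; 0 0 0 -0.001 0.003 0.116 0.062; 0 0 0 -0.001 0.003 0.116 0.062",
)

```text
time: 7.35
position: [0.4545, 0.0758, 0.0584]
orientation: [-0.317, 0.948, 0.001, -0.002]
wrist_force: [0.2, 0.1, 0.4]
gripper_width: 0.0618
```

carry_out(
  commands="0 0 0 0 0 0 0.05; 0 0 0 0 0 0 0.042; 0 0 0 0 0 0 0.03; 0 0 0 0 0 0 0.03; 0 0 0 0 0 0 0.03",
)

```text
time: 7.85
position: [0.4555, 0.0754, 0.0612]
orientation: [-0.317, 0.949, -0.0, 0.001]
wrist_force: [-1.0, 2.9, 6.3]
gripper_width: 0.0395
```

```bash
python3 plan.py 454,75,183,127
```

```text
t 7.85 [455.456   75.3875  61.1949] phi 126.9 q6 -2.31 w 0.0395 F [-1.0086  2.9088  6.2963]
rz -0.00  d [   1.    1. -122.] mm  dist 122 rows>=2.4
```

carry_out(
  commands="0 0 0 0 0 -0.03 0.03; 0 0 0 0 0 -0.07 0.03; 0 0 0 0 0 -0.11 0.03; 0 0 0 0 0 -0.122 0.03; 0 0 0 0 0 -0.122 0.03",
)

```text
time: 8.35
position: [0.4554, 0.075, 0.184]
orientation: [-0.317, 0.949, -0.001, 0.002]
wrist_force: [-0.3, 0.2, -2.7]
gripper_width: 0.0395
```

```bash
python3 plan.py 491,234,183,116 527,393,183,106
```

```text
t 8.35 [455.3553  75.0403 183.9987] phi 126.9 q6 -2.31 w 0.0395 F [-0.2873  0.2235 -2.7141]
rz 0.19  d [-124.  106.    1.] mm  dist 163 rows>=3.3
rz 0.17  d [-102.  127.   -0.] mm  dist 163 rows>=3.3
```

carry_out(
  commands="0 0 0.05 -0.034 0.029 0 0.03; 0 0 0.1 -0.068 0.058 0 0.03; 0 0 0.15 -0.1 0.085 0 0.03; 0 0 0.19 -0.124 0.106 0 0.03; 0 0 0.19 -0.124 0.106 0 0.03",
)

```text
time: 8.85
position: [0.4899, 0.2373, 0.1802]
orientation: [-0.226, 0.974, 0.0, -0.001]
wrist_force: [-0.7, -0.5, -2.0]
gripper_width: 0.0399
```

carry_out(
  commands="0 0 0.05 -0.028 0.035 0 0.03; 0 0 0.1 -0.056 0.07 0 0.03; 0 0 0.15 -0.084 0.105 0 0.03; 0 0 0.17 -0.102 0.127 0 0.03; 0 0 0.17 -0.102 0.127 0 0.03",
)

```text
time: 9.35
position: [0.5259, 0.3955, 0.1796]
orientation: [-0.143, 0.99, -0.0, -0.001]
wrist_force: [0.3, -1.3, -3.0]
gripper_width: 0.0395
```

carry_out(
  commands="0 0 0 0 0 0.01 0.03; 0 0 0 0 0 0.01 0.03",
)

```text
time: 9.55
position: [0.5255, 0.3916, 0.1697]
orientation: [-0.141, 0.99, -0.001, -0.002]
wrist_force: [-0.4, -1.2, -1.9]
gripper_width: 0.0392
```

```bash
python3 plan.py 527,393,69,106
```

```text
t 9.55 [525.5215 391.6327 169.6749] phi 106.2 q6 -1.39 w 0.0392 F [-0.4209 -1.1865 -1.9045]
rz 0.00  d [ -2.   1. 101.] mm  dist 101 rows>=2.0
```

carry_out(
  commands="0 0 0 -0.002 0.001 0.04 0.03; 0 0 0 -0.002 0.001 0.075 0.03; 0 0 0 -0.002 0.001 0.095 0.03; 0 0 0 -0.002 0.001 0.1 0.03; 0 0 0 -0.002 0.001 0.1 0.03",
)

```text
time: 10.05
position: [0.528, 0.3939, 0.0722]
orientation: [-0.141, 0.99, -0.0, -0.0]
wrist_force: [-0.0, -0.2, -1.9]
gripper_width: 0.0394
```

```bash
python3 plan.py 527,393,66,106
python3 - <<'E'
from h import *
t=snap("top","t6.png"); s=snap("side","s6.png")
k=lambda i,u,v:cv2.resize(i[v-30:v+30,u-40:u+40],None,fx=5,fy=5,interpolation=cv2.INTER_CUBIC)
cv2.imwrite('pics/a6.png',cv2.convertScaleAbs(np.hstack([k(t,121,195),k(s,240,155)]),alpha=1.8))
E
```

```text
t 10.05 [527.9612 393.9424  72.2082] phi 106.2 q6 -1.39 w 0.0394 F [-0.014  -0.1706 -1.9049]
rz 0.00  d [ 1. -1.  6.] mm  dist 6 rows>=0.1
```

View pics/a6.png

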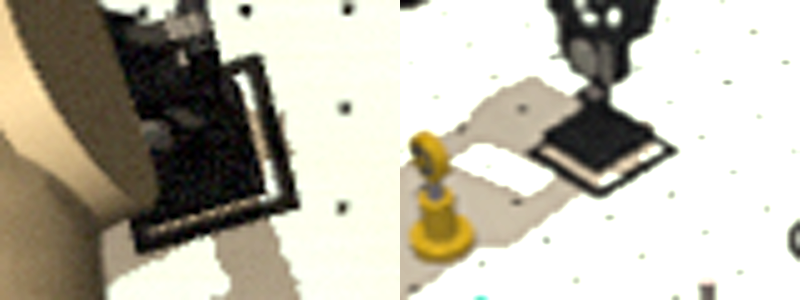

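In both views the mirror foot is parallel to the square pad. The gaps, right at (270,190) and bottom at (200,228), match a hovering, centred foot to about 2 mm. Lower to contact, release and retreat towards the laser.

carry_out(
  commands="0 0 0 0.001 -0.001 0.003 0.03; 0 0 0 0.001 -0.001 0.006 0.03; 0 0 0 0.001 -0.001 0.007 0.03; 0 0 0 0.001 -0.001 0.008 0.03; 0 0 0 0.001 -0.001 0.008 0.03",
)

```text
time: 10.65
position: [0.5272, 0.3935, 0.0656]
orientation: [-0.142, 0.99, -0.0, 0.0]
wrist_force: [-2.8, -1.1, 5.9]
gripper_width: 0.0396
```

```bash
python3 plan.py 527,393,65,106
```

```text
t 10.65 [527.1882 393.5468  65.5754] phi 106.3 q6 -1.39 w 0.0396 F [-2.8061 -1.1415  5.9142]
rz 0.01  d [ 0. -0.  1.] mm  dist 1 rows>=0.1
```

Contact (5.9 N). Release.

carry_out(
  commands="0 0 0 0 0 0 0.045; 0 0 0 0 0 0 0.055; 0 0 0 0 0 0 0.065; 0 0 0 0 0 0 0.065; 0 0 0 0 0 0 0.065",
)

```text
time: 11.15
position: [0.5272, 0.3936, 0.0642]
orientation: [-0.142, 0.99, 0.0, -0.0]
wrist_force: [-0.7, -0.4, 0.2]
gripper_width: 0.0649
```

carry_out(
  commands="0 0 0 0 0 -0.02 0.065; 0 0 0 0 0 -0.06 0.065; 0 0 0 0 0 -0.1 0.065; 0 0 0 0 0 -0.12 0.065; 0 0 0 0 0 -0.12 0.065",
)

```text
time: 11.65
position: [0.5282, 0.3941, 0.1879]
orientation: [-0.142, 0.99, 0.001, 0.003]
wrist_force: [-1.3, -0.5, -0.7]
gripper_width: 0.065
```

```bash
python3 plan.py 510,220,180,115 490,50,180,125 466,-109,180,135
```

```text
t 11.65 [528.2193 394.0982 187.928 ] phi 106.3 q6 -1.39 w 0.0650 F [-1.3202 -0.5295 -0.702 ]
rz -0.15  d [  66. -162.    8.] mm  dist 175 rows>=3.5
rz -0.18  d [  90. -146.   -0.] mm  dist 172 rows>=3.4
rz -0.17  d [ 111. -116.   -0.] mm  dist 161 rows>=3.2
```

carry_out(
  commands="0 0 -0.04 0.018 -0.044 0.004 0.065; 0 0 -0.08 0.036 -0.088 0.008 0.065; 0 0 -0.12 0.053 -0.13 0.008 0.065; 0 0 -0.15 0.066 -0.162 0.008 0.065",
)

```text
time: 12.05
position: [0.5082, 0.2173, 0.175]
orientation: [-0.216, 0.976, -0.0, -0.001]
wrist_force: [0.9, 0.5, -0.3]
gripper_width: 0.0644
```

carry_out(
  commands="0 0 -0.05 0.025 -0.04 0 0.065; 0 0 -0.1 0.05 -0.08 0 0.065; 0 0 -0.15 0.075 -0.12 0 0.065; 0 0 -0.18 0.09 -0.146 0 0.065",
)

```text
time: 12.45
position: [0.4879, 0.0468, 0.1753]
orientation: [-0.302, 0.953, 0.0, -0.001]
wrist_force: [-0.5, 0.0, -1.0]
gripper_width: 0.0651
```

carry_out(
  commands="0 0 -0.05 0.033 -0.035 0 0.065; 0 0 -0.1 0.066 -0.07 0 0.065; 0 0 -0.15 0.095 -0.1 0 0.065; 0 0 -0.17 0.111 -0.116 0 0.065; 0 0 -0.17 0.111 -0.116 0 0.065",
)

```text
time: 12.95
position: [0.4645, -0.1118, 0.1752]
orientation: [-0.381, 0.925, 0.001, -0.001]
wrist_force: [0.2, 1.0, -0.3]
gripper_width: 0.0653
```

```bash
python3 plan.py 466,-109,57,135
python3 - <<'E'
from h import *
t=snap("top","t7.png"); s=snap("side","s7.png")
k=lambda i,u,v:cv2.resize(i[v-30:v+30,u-40:u+40],None,fx=5,fy=5,interpolation=cv2.INTER_CUBIC)
cv2.imwrite('pics/a7.png',cv2.convertScaleAbs(np.vstack([np.hstack([k(t,121,195),k(s,240,155)]),np.hstack([k(t,328,214),k(s,298,243)])]),alpha=1.8))
E
```

```text
t 12.95 [ 464.453  -111.7523  175.2459] phi 134.7 q6 -2.84 w 0.0653 F [ 0.2058  1.0312 -0.3262]
rz -0.00  d [ -3.   1. 118.] mm  dist 118 rows>=2.4
```

View pics/a7.png

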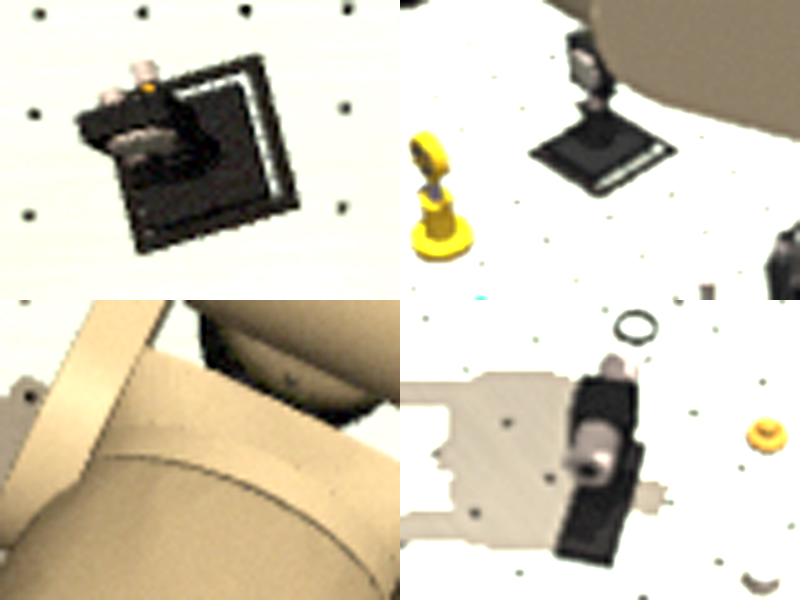

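The mirror stands in its square: the foot's right edge is at (262,…) and the figure's edge at (283,…), which is within about 2 mm of centre once parallax is allowed for. The laser is still untouched at lower right. q6 is near its limit, so I'll turn back slightly (0.03) while descending.

carry_out(
  commands="0 0 0.03 -0.003 0.001 0.03 0.06; 0 0 0.03 -0.003 0.001 0.07 0.06; 0 0 0.03 -0.003 0.001 0.105 0.06; 0 0 0.03 -0.003 0.001 0.115 0.06; 0 0 0.03 -0.003 0.001 0.115 0.06",
)

```text
time: 13.55
position: [0.4663, -0.1056, 0.0606]
orientation: [-0.369, 0.93, 0.001, -0.001]
wrist_force: [0.1, 0.5, 0.5]
gripper_width: 0.06
```

carry_out(
  commands="0 0 0 0 0 0 0.05; 0 0 0 0 0 0 0.04; 0 0 0 0 0 0 0.025; 0 0 0 0 0 0 0.025; 0 0 0 0 0 0 0.025",
)

```text
time: 14.05
position: [0.4671, -0.1067, 0.0628]
orientation: [-0.368, 0.93, -0.001, 0.001]
wrist_force: [-0.5, 2.6, 6.9]
gripper_width: 0.0336
```

```bash
python3 plan.py 466,-109,57,135
```

```text
t 14.05 [ 467.1024 -106.6677   62.8075] phi 133.2 q6 -2.80 w 0.0336 F [-0.5122  2.6336  6.9335]
rz -0.03  d [ 2. -1.  6.] mm  dist 6 rows>=0.2
```

carry_out(
  commands="0 0 0 0 0 -0.03 0.025; 0 0 0 0 0 -0.07 0.025; 0 0 0 0 0 -0.11 0.025; 0 0 0 0 0 -0.122 0.025; 0 0 0 0 0 -0.122 0.025",
)

```text
time: 14.55
position: [0.4672, -0.107, 0.1856]
orientation: [-0.368, 0.93, -0.002, 0.002]
wrist_force: [-1.1, -0.4, -3.4]
gripper_width: 0.0337
```

```bash
python3 plan.py 436,-180,183,97 404,-257,183,60.5
```

```text
t 14.55 [ 467.1713 -106.9778  185.6356] phi 133.2 q6 -2.80 w 0.0337 F [-1.0718 -0.3586 -3.389 ]
rz 0.63  d [ 73. -32.   3.] mm  dist 80 rows>=4.2
rz 0.64  d [ 41. -72.  -0.] mm  dist 83 rows>=4.3
```

carry_out(
  commands="0 0 0.13 0.015 -0.006 0 0.025; 0 0 0.26 0.03 -0.013 0 0.025; 0 0 0.39 0.045 -0.02 0 0.025; 0 0 0.52 0.06 -0.026 0 0.025; 0 0 0.63 0.073 -0.032 0 0.025",
)

```text
time: 15.05
position: [0.4344, -0.1803, 0.1822]
orientation: [-0.059, 0.998, 0.001, -0.001]
wrist_force: [0.5, 0.4, -2.5]
gripper_width: 0.0333
```

carry_out(
  commands="0 0 0.13 0.008 -0.014 0 0.025; 0 0 0.26 0.016 -0.028 0 0.025; 0 0 0.39 0.024 -0.042 0 0.025; 0 0 0.52 0.032 -0.057 0 0.025; 0 0 0.64 0.041 -0.072 0 0.025",
)

```text
time: 15.55
position: [0.4028, -0.2567, 0.1821]
orientation: [0.258, 0.966, 0.001, -0.001]
wrist_force: [1.3, 0.2, -3.2]
gripper_width: 0.0335
```

carry_out(
  commands="0 0 0 0 0 0.01 0.025; 0 0 0 0 0 0.01 0.025",
)

```text
time: 15.75
position: [0.4027, -0.2556, 0.1712]
orientation: [0.254, 0.967, 0.001, -0.002]
wrist_force: [0.4, -0.2, -3.2]
gripper_width: 0.0333
```

```bash
python3 plan.py 404,-257,72,60.5
```

```text
t 15.75 [ 402.6846 -255.5597  171.2363] phi 60.5 q6 -1.87 w 0.0333 F [ 0.4026 -0.1787 -3.238 ]
rz 0.00  d [-2. -1. 99.] mm  dist 99 rows>=2.0
```

carry_out(
  commands="0 0 0 -0.004 -0.001 0.04 0.025; 0 0 0 -0.004 -0.001 0.075 0.025; 0 0 0 -0.004 -0.001 0.092 0.025; 0 0 0 -0.004 -0.001 0.098 0.025; 0 0 0 -0.004 -0.001 0.098 0.025",
)

```text
time: 16.25
position: [0.4066, -0.2587, 0.0749]
orientation: [0.254, 0.967, 0.0, -0.001]
wrist_force: [1.0, 0.0, -2.9]
gripper_width: 0.0335
```

```bash
python3 plan.py 406,-258,66,60.5
python3 - <<'E'
from h import *
t=snap("top","t8.png"); s=snap("side","s8.png")
k=lambda i,u,v:cv2.resize(i[v-30:v+30,u-40:u+40],None,fx=5,fy=5,interpolation=cv2.INTER_CUBIC)
cv2.imwrite('pics/a8.png',cv2.convertScaleAbs(np.hstack([k(t,393,240),k(s,309,300)]),alpha=1.8))
E
```

```text
t 16.25 [ 406.5527 -258.6507   74.8655] phi 60.6 q6 -1.87 w 0.0335 F [ 0.977   0.0446 -2.8726]
rz 0.00  d [1. 0. 9.] mm  dist 9 rows>=0.2
```

View pics/a8.png

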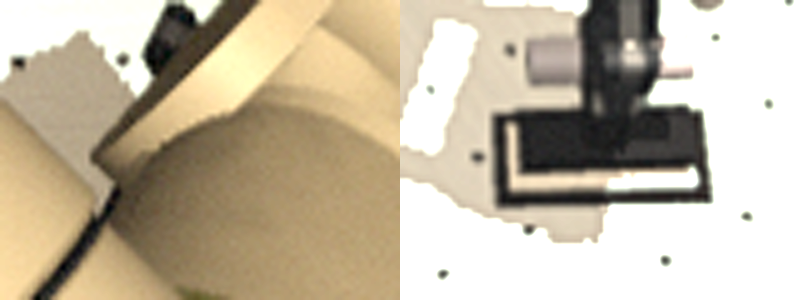

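Right half (side view) shows the laser foot parallel to the pad. Its left edge is at 520 against the figure's 507, so I'll check that against the projected, centred foot.

Run:
```python
from h import *
a=np.radians(-29.45);ex=np.array([np.cos(a),np.sin(a)]);ey=np.array([-ex[1],ex[0]])
c=np.array([.4044,-.2569])
def box(L,W,z,c=c): return [np.r_[c+sx*L/2*ex+sy*W/2*ey,z] for sx,sy in((1,1),(1,-1),(-1,-1),(-1,1))]
for n,b in dict(pad=box(.112,.056,.004),foot_top=box(.09,.034,.004+.008+.010),foot_bot=box(.09,.034,.012)).items():
    print(n,((proj("side",b)-[269,270]+.5)*5-.5).round(0).tolist())
```

```text
pad [[303.0, 107.0], [313.0, 198.0], [94.0, 202.0], [91.0, 110.0]]
foot_top [[287.0, 105.0], [292.0, 161.0], [115.0, 164.0], [113.0, 108.0]]
foot_bot [[285.0, 116.0], [291.0, 172.0], [115.0, 175.0], [113.0, 119.0]]
```

The foot sits about 3 mm too far along +x of the pad, so correct by 3 mm and lower.

carry_out(
  commands="0 0 0 0.003 0 0.002 0.025; 0 0 0 0.003 0 0.005 0.025; 0 0 0 0.003 0 0.007 0.025; 0 0 0 0.003 0 0.007 0.025",
)

```text
time: 16.75
position: [0.4039, -0.2579, 0.0682]
orientation: [0.255, 0.967, 0.0, -0.0]
wrist_force: [-1.0, 0.1, -3.1]
gripper_width: 0.0337
```

carry_out(
  commands="0 0 0 0 0 0.001 0.025; 0 0 0 0 0 0.001 0.025",
)

```text
time: 16.95
position: [0.4039, -0.2579, 0.0673]
orientation: [0.255, 0.967, 0.0, -0.0]
wrist_force: [0.0, 0.3, -3.0]
gripper_width: 0.0338
```

carry_out(
  commands="0 0 0 0 0 0.001 0.025; 0 0 0 0 0 0.002 0.025; 0 0 0 0 0 0.002 0.025",
)

```text
time: 17.25
position: [0.4041, -0.258, 0.0668]
orientation: [0.255, 0.967, -0.0, 0.001]
wrist_force: [-2.8, 3.3, 16.0]
gripper_width: 0.0335
```

carry_out(
  commands="0 0 0 0 0 0 0.04; 0 0 0 0 0 0 0.05; 0 0 0 0 0 0 0.06; 0 0 0 0 0 0 0.06; 0 0 0 0 0 0 0.06",
)

```text
time: 17.75
position: [0.4039, -0.2579, 0.0652]
orientation: [0.255, 0.967, 0.0, -0.0]
wrist_force: [0.5, 0.5, 0.8]
gripper_width: 0.0599
```

carry_out(
  commands="0 0 0 0 0 -0.02 0.06; 0 0 0 0 0 -0.06 0.06; 0 0 0 0 0 -0.1 0.06; 0 0 0 0 0 -0.12 0.06; 0 0 0 0 0 -0.12 0.06",
)

```text
time: 18.25
position: [0.4047, -0.2587, 0.1879]
orientation: [0.255, 0.967, -0.002, 0.002]
wrist_force: [0.0, 0.3, 0.2]
gripper_width: 0.0599
```

```bash
python3 plan.py 510,-230,180,53 609,-203,180,46
```

```text
t 18.25 [ 404.7351 -258.7017  187.9113] phi 60.5 q6 -1.87 w 0.0599 F [0.0428 0.2624 0.1995]
rz 0.13  d [-77.  77.   8.] mm  dist 109 rows>=2.2
rz 0.12  d [-63.  81.  -0.] mm  dist 103 rows>=2.1
```

carry_out(
  commands="0 0 0.05 -0.028 0.03 0 0.06; 0 0 0.1 -0.056 0.06 0.004 0.06; 0 0 0.15 -0.084 0.09 0.008 0.06; 0 0 0.2 -0.112 0.12 0.008 0.06; 0 0 0.25 -0.13 0.165 0.008 0.06",
)

```text
time: 18.75
position: [0.5995, -0.1789, 0.1752]
orientation: [0.376, 0.927, -0.0, -0.001]
wrist_force: [0.2, -0.1, -0.5]
gripper_width: 0.0596
```

carry_out(
  commands="0 0 0 0 0 0 0.06; 0 0 0 0 0 0 0.06",
)

```text
time: 18.95
position: [0.5983, -0.1777, 0.1755]
orientation: [0.373, 0.928, 0.0, -0.001]
wrist_force: [-0.1, -1.2, -0.6]
gripper_width: 0.0598
```

```bash
python3 plan.py 609,-203,180,46 609,-203,57,46;python3 - <<'E'
from h import *
t=snap("top","t9.png"); s=snap("side","s9.png")
k=lambda i,u,v:cv2.resize(i[v-30:v+30,u-40:u+40],None,fx=5,fy=5,interpolation=cv2.INTER_CUBIC)
cv2.imwrite('pics/a9.png',cv2.convertScaleAbs(np.vstack([np.hstack([k(t,393,240),k(s,309,300)]),np.hstack([k(t,367,155),k(s,361,245)])]),alpha=1.8))
E
```

```text
t 18.95 [ 598.3025 -177.7015  175.4673] phi 46.2 q6 -1.28 w 0.0598 F [-0.0684 -1.1654 -0.6029]
rz 0.00  d [-25. -11.  -5.] mm  dist 28 rows>=0.6
rz 0.00  d [ -0.   0. 123.] mm  dist 123 rows>=2.5
```

View pics/a9.png

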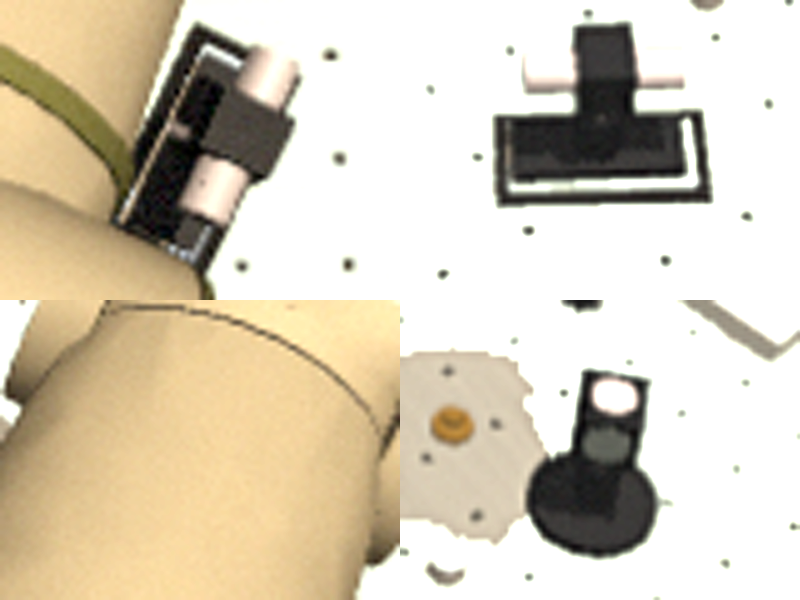

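Top row shows the laser in line on its pad, about 3 mm off centre (foot 512–685 against border 497–711), which is well within 12 mm. The cube is untouched at lower right. Align over it, descend and grip.

carry_out(
  commands="0 0 0 -0.013 -0.006 -0.005 0.06; 0 0 0 -0.025 -0.011 -0.005 0.06; 0 0 0 -0.025 -0.011 -0.005 0.06",
)

```text
time: 19.35
position: [0.6085, -0.206, 0.182]
orientation: [0.375, 0.927, -0.0, 0.0]
wrist_force: [-0.2, 0.3, -0.2]
gripper_width: 0.0597
```

```bash
python3 plan.py 609,-203,60,46
```

```text
t 19.35 [ 608.4887 -205.966   181.9965] phi 46.0 q6 -1.31 w 0.0597 F [-0.249   0.3087 -0.2277]
rz -0.00  d [  2.   2. 122.] mm  dist 122 rows>=2.4
```

carry_out(
  commands="0 0 0 0.002 0.002 0.03 0.062; 0 0 0 0.002 0.002 0.07 0.062; 0 0 0 0.002 0.002 0.105 0.062; 0 0 0 0.002 0.002 0.122 0.062; 0 0 0 0.002 0.002 0.122 0.062",
)

```text
time: 19.85
position: [0.607, -0.2003, 0.0575]
orientation: [0.374, 0.927, 0.0, -0.003]
wrist_force: [-0.3, -0.4, 0.8]
gripper_width: 0.0621
```

carry_out(
  commands="0 0 0 0 0 0 0.05; 0 0 0 0 0 0 0.04; 0 0 0 0 0 0 0.03; 0 0 0 0 0 0 0.03; 0 0 0 0 0 0 0.03",
)

```text
time: 20.35
position: [0.6091, -0.2015, 0.062]
orientation: [0.374, 0.928, -0.0, 0.001]
wrist_force: [-2.7, -1.4, 6.8]
gripper_width: 0.0376
```

carry_out(
  commands="0 0 0 0 0 -0.03 0.03; 0 0 0 0 0 -0.07 0.03; 0 0 0 0 0 -0.11 0.03; 0 0 0 0 0 -0.122 0.03; 0 0 0 0 0 -0.122 0.03",
)

```text
time: 20.85
position: [0.6091, -0.201, 0.1837]
orientation: [0.374, 0.928, -0.0, 0.002]
wrist_force: [-0.0, 0.5, -3.2]
gripper_width: 0.0373
```

```bash
python3 plan.py 518,-409,183,46
```

```text
t 20.85 [ 609.1103 -200.9779  183.6681] phi 46.1 q6 -1.31 w 0.0373 F [-0.0035  0.4702 -3.1728]
rz 0.00  d [ -78. -213.    1.] mm  dist 227 rows>=4.5
```

carry_out(
  commands="0 0 0 -0.016 -0.043 0 0.03; 0 0 0 -0.032 -0.086 0 0.03; 0 0 0 -0.048 -0.13 0 0.03; 0 0 0 -0.064 -0.173 0 0.03; 0 0 0 -0.078 -0.213 0 0.03",
)

```text
time: 21.35
position: [0.5157, -0.4097, 0.1792]
orientation: [0.374, 0.928, 0.001, -0.002]
wrist_force: [-0.0, -0.2, -4.0]
gripper_width: 0.0372
```

carry_out(
  commands="0 0 0 0 0 0.01 0.03; 0 0 0 0 0 0.01 0.03; 0 0 0 0 0 0.01 0.03",
)

```text
time: 21.65
position: [0.5174, -0.4072, 0.1706]
orientation: [0.373, 0.928, 0.001, -0.001]
wrist_force: [-0.4, 0.6, -3.3]
gripper_width: 0.0377
```

```bash
python3 plan.py 518,-409,73,46
```

```text
t 21.65 [ 517.4208 -407.1609  170.606 ] phi 46.2 q6 -1.65 w 0.0377 F [-0.4276  0.6066 -3.2932]
rz 0.00  d [-2. -1. 98.] mm  dist 98 rows>=2.0
```

carry_out(
  commands="0 0 0 -0.002 -0.001 0.04 0.03; 0 0 0 -0.002 -0.001 0.075 0.03; 0 0 0 -0.002 -0.001 0.092 0.03; 0 0 0 -0.002 -0.001 0.097 0.03; 0 0 0 -0.002 -0.001 0.097 0.03",
)

```text
time: 22.15
position: [0.5187, -0.4097, 0.0753]
orientation: [0.373, 0.928, 0.0, -0.0]
wrist_force: [-0.1, -0.6, -2.8]
gripper_width: 0.0374
```

```bash
python3 plan.py 518,-409,67,46
python3 - <<'E'
from h import *
t=snap("top","t10.png"); s=snap("side","s10.png")
k=lambda i,u,v:cv2.resize(i[v-30:v+30,u-40:u+40],None,fx=5,fy=5,interpolation=cv2.INTER_CUBIC)
cv2.imwrite('pics/a10.png',cv2.convertScaleAbs(np.hstack([k(t,453,192),k(s,381,320)]),alpha=1.8))
th=np.linspace(0,2*np.pi,60)
for n,r,z in(("pad",.049,.004),("foot top",.038,.022),("foot bot",.038,.012)):
    q=(proj("side",np.c_[.5184+r*np.cos(th),-.4093+r*np.sin(th),0*th+z])-[341,290]+.5)*5-.5
    print(n,q.min(0),q.max(0))
E
```

```text
t 22.15 [ 518.6744 -409.7013   75.2561] phi 46.2 q6 -1.65 w 0.0374 F [-0.1498 -0.6031 -2.7677]
rz 0.00  d [1. 0. 8.] mm  dist 8 rows>=0.2
pad [100.4831  92.4025] [298.2048 267.2389]
foot top [127.8872  92.006 ] [283.2567 228.4953]
foot bot [124.9322 102.6183] [279.1591 238.586 ]
```

View pics/a10.png

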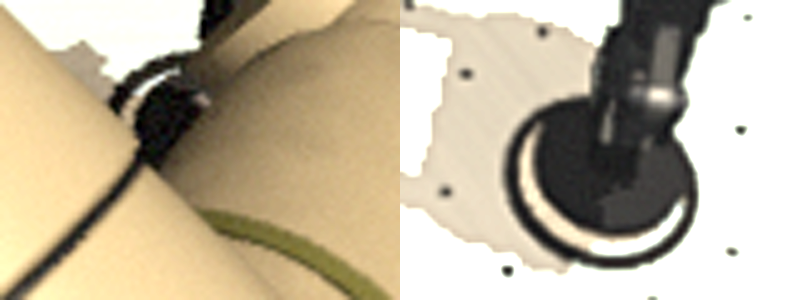

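Right half shows the cube foot spanning 535–690 and the pad spanning 505–698, so it sits about 3 mm too far right. Correct (+3 mm tool x) and lower to contact.

carry_out(
  commands="0 0 0 0.003 -0.001 0.003 0.03; 0 0 0 0.003 -0.001 0.006 0.03; 0 0 0 0.003 -0.001 0.008 0.03; 0 0 0 0.003 -0.001 0.008 0.03",
)

```text
time: 22.65
position: [0.5151, -0.4092, 0.0671]
orientation: [0.374, 0.928, 0.0, -0.0]
wrist_force: [-0.4, -0.2, -2.9]
gripper_width: 0.0375
```

carry_out(
  commands="0 0 0 0 0 0.001 0.03; 0 0 0 0 0 0.001 0.03",
)

```text
time: 22.85
position: [0.5152, -0.4093, 0.0662]
orientation: [0.374, 0.928, 0.0, -0.0]
wrist_force: [-0.1, 0.1, -2.1]
gripper_width: 0.0373
```

Force is just starting to change; 1 mm more, release, rise and clear the view.

carry_out(
  commands="0 0 0 0 0 0.001 0.03; 0 0 0 0 0 0.001 0.03",
)

```text
time: 23.05
position: [0.5153, -0.4094, 0.0661]
orientation: [0.374, 0.928, -0.0, 0.0]
wrist_force: [-2.3, 0.5, 2.1]
gripper_width: 0.0376
```

carry_out(
  commands="0 0 0 0 0 0 0.045; 0 0 0 0 0 0 0.055; 0 0 0 0 0 0 0.065; 0 0 0 0 0 0 0.065; 0 0 0 0 0 0 0.065",
)

```text
time: 23.55
position: [0.5152, -0.4093, 0.0653]
orientation: [0.374, 0.928, -0.0, 0.0]
wrist_force: [0.2, -0.4, 0.0]
gripper_width: 0.065
```

carry_out(
  commands="0 0 0 0 0 -0.02 0.065; 0 0 0 0 0 -0.06 0.065; 0 0 0 0 0 -0.1 0.065; 0 0 0 0 0 -0.14 0.065; 0 0 0 0 0 -0.16 0.065",
)

```text
time: 24.05
position: [0.5157, -0.4097, 0.2295]
orientation: [0.374, 0.928, -0.001, 0.002]
wrist_force: [0.9, 0.4, -1.0]
gripper_width: 0.065
```

```bash
python3 plan.py 370,-230,230,46 370,0,230,46
```

```text
t 24.05 [ 515.7175 -409.7461  229.4711] phi 46.1 q6 -1.66 w 0.0650 F [ 0.9288  0.4188 -0.9693]
rz 0.00  d [230.  29.  -1.] mm  dist 232 rows>=4.6
rz 0.00  d [159. 165.   0.] mm  dist 229 rows>=4.6
```

carry_out(
  commands="0 0 0 0.046 0.006 0 0.065; 0 0 0 0.092 0.012 0 0.065; 0 0 0 0.138 0.018 0 0.065; 0 0 0 0.184 0.024 0 0.065; 0 0 0 0.23 0.029 0 0.065",
)

```text
time: 24.55
position: [0.3683, -0.2274, 0.2253]
orientation: [0.374, 0.928, -0.0, 0.0]
wrist_force: [0.4, -0.1, 0.7]
gripper_width: 0.0649
```

carry_out(
  commands="0 0 0 0.032 0.033 0 0.065; 0 0 0 0.064 0.066 0 0.065; 0 0 0 0.096 0.099 0 0.065; 0 0 0 0.128 0.132 0 0.065; 0 0 0 0.159 0.165 0 0.065",
)

```text
time: 25.05
position: [0.3688, 0.0019, 0.2256]
orientation: [0.374, 0.927, 0.0, 0.0]
wrist_force: [0.8, 0.2, -0.2]
gripper_width: 0.065
```

```bash
python3 plan.py
python3 - <<'E'
from h import *
t=snap("top","t11.png"); s=snap("side","s11.png")
k=lambda i,u,v:cv2.convertScaleAbs(cv2.resize(i[v-25:v+25,u-33:u+33],None,fx=4,fy=4,interpolation=cv2.INTER_CUBIC),alpha=1.8)
a=np.vstack([np.hstack([k(t,*p) for p in((193,156),(121,195),(393,240))]),np.hstack([k(t,453,192),k(s,309,300),k(s,381,320)]),
 np.hstack([k(t,285,134),k(s,335,200),k(s,287,170)])])
cv2.imwrite('pics/a11.png',a)
E
```

```text
t 25.05 [368.7923   1.9259 225.6141] phi 46.1 q6 -1.12 w 0.0650 F [ 0.8037  0.175  -0.2431]
```

View pics/a11.png

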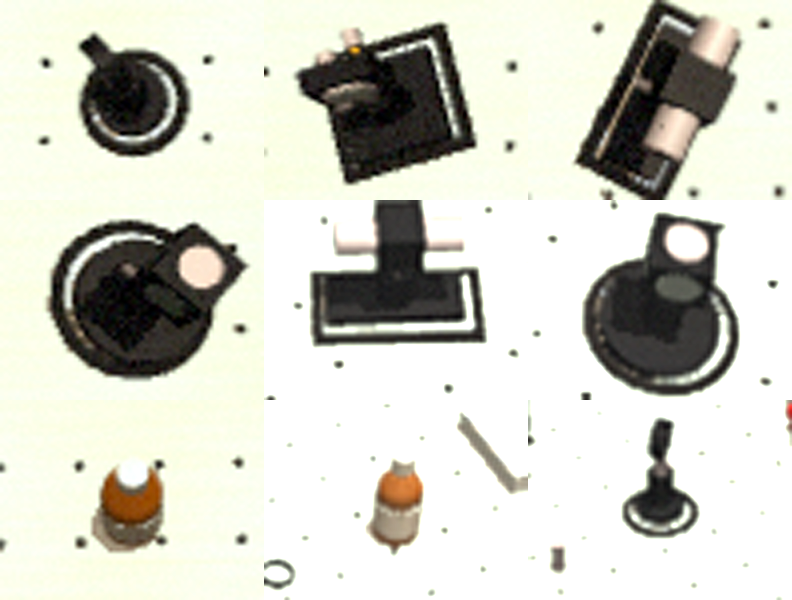

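All four mounts stand upright on their own figures. In the tiles, the white rims show every offset is only a few mm, the laser and mirror are in line, and the bottle is upright in place. The arm is clear, so I'm handing in.

```bash
python3 -c "
from rig import manip
print(manip.hand_in(), manip.state()['time'])"
```

```text
the job is handed in; nothing more can be done
the job is handed in; nothing more can be done
```

I moved the iris, mirror, laser and beam cube onto their matching pads and handed the job in at about 25 s of the 115 s; no verdict was reported.

**Mounts:** the last top and side pictures show all four upright, released and on their own white figures. By eye, each is about 2–4 mm from centre (limit 12 mm). The square and long feet are in line with theirs.

**Least centred:** the laser is about 3 mm off along its pad, because I overcorrected just before release. The cube read about 3 mm off while hovering. I corrected it, but did not measure it again after release beyond viewing the last pictures.

**Bottle and arm:** the bottle looks upright and untouched, though I did not measure its position. The gripper was clear of everything, and the largest wrist force reported was 16 N, when setting down the laser.

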